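# Pack the picnic cool box and leave the look-alikes

### The job

Pack the four compartments on top of the white picnic cool box: stand the red-capped spice shaker on the red mat, the white-capped spice shaker on the green mat, the blue-and-white yoghurt tub on the blue mat and the jam jar on the yellow mat, each upright in its own compartment and let go. The black-capped shaker, the clear jar with the grey lid and the white strawberry pot against the dish rack are not for the picnic: leave them standing where they are.

Things in the scene. Friction and masses are not known exactly. Their poses are not given: they have to be found in the camera images.
- red_shaker: Spice shaker to be packed: slim round jar, 45 mm in diameter, 106 mm tall, with a red cap and brown label; about 0.1 kg. It stands upright on the worktop. Origin: centre of its underside, on its axis; z axis up along it.
- white_shaker: Spice shaker to be packed: slim round jar, 47 mm in diameter, 98 mm tall, with a white cap; about 0.1 kg. It stands upright on the worktop. Origin: centre of its underside, on its axis; z axis up along it.
- yoghurt: Yoghurt tub to be packed: white tub with blue and red print and a printed foil lid, 72 mm across the rim at the top (68 to 70 mm between the fingers), narrower below, 70 mm tall; about 0.13 kg. It stands upright on the worktop. Origin: centre of its underside, on its axis; z axis up along it.
- jam_jar: Jam jar to be packed: squat jar, at most 68 mm across (62 to 66 mm between the fingers), 84 mm tall, with a white lid and red contents and print; about 0.25 kg. It stands upright on the worktop. Origin: centre of its underside, on its axis; z axis up along it.
- clear_jar: Look-alike, to be left alone: empty clear jar with a grey lid, 72 mm in diameter, 102 mm tall, loose on the worktop. Origin: centre of its underside, on its axis; z axis up along it.
- black_shaker: Look-alike, to be left alone: slim round shaker with a black cap, 45 mm in diameter, 100 mm tall, loose on the worktop. Origin: centre of its underside, on its axis; z axis up along it.
- mat_red: Red mat, 84 x 84 x 3 mm, fixed in one of the cool box's 4 compartments (which one varies). Origin: centre of its underside and of the compartment, 74 mm above the worktop; items stand 3 mm above it. x, y along the walls, z up. Cool box: fixed, 188 x 188 mm, its top a grey tray of 2 x 2 compartments 88 x 88 mm, 92 mm between centres; walls 4 mm thick, rim 100 mm above the worktop.
- mat_green: Green mat, 84 x 84 x 3 mm, fixed in one of the cool box's 4 compartments (which one varies). Origin: centre of its underside and of the compartment, 74 mm above the worktop; items stand 3 mm above it. x, y along the walls, z up. Cool box: fixed, 188 x 188 mm, its top a grey tray of 2 x 2 compartments 88 x 88 mm, 92 mm between centres; walls 4 mm thick, rim 100 mm above the worktop.
- mat_blue: Blue mat, 84 x 84 x 3 mm, fixed in one of the cool box's 4 compartments (which one varies). Origin: centre of its underside and of the compartment, 74 mm above the worktop; items stand 3 mm above it. x, y along the walls, z up. Cool box: fixed, 188 x 188 mm, its top a grey tray of 2 x 2 compartments 88 x 88 mm, 92 mm between centres; walls 4 mm thick, rim 100 mm above the worktop.
- mat_yellow: Yellow mat, 84 x 84 x 3 mm, fixed in one of the cool box's 4 compartments (which one varies). Origin: centre of its underside and of the compartment, 74 mm above the worktop; items stand 3 mm above it. x, y along the walls, z up. Cool box: fixed, 188 x 188 mm, its top a grey tray of 2 x 2 compartments 88 x 88 mm, 92 mm between centres; walls 4 mm thick, rim 100 mm above the worktop.

How it is judged:
At the end, for the whole second after the job is handed in: Each item stands in its own compartment (within 35 mm of the mat centre along each mat axis, underside under 10 mm above the mat origin, tilt under 0.15 rad), at rest (0.02 m/s, 0.2 rad/s); the clear jar and the black-capped shaker are upright (0.15 rad) within 30 mm of where they stood (x of red_shaker in the frame of mat_red between -0.035 and 0.035 m and y of red_shaker in the frame of mat_red between -0.035 and 0.035 m and z of red_shaker in the frame of mat_red below 0.01 m and angle between each of red_shaker, white_shaker, yoghurt, jam_jar, clear_jar, black_shaker's own z axis and vertical below 0.15 rad and linear speed of each of red_shaker, white_shaker, yoghurt, jam_jar below 0.02 m/s and angular speed of each of red_shaker, white_shaker, yoghurt, jam_jar below 0.2 rad/s and x of white_shaker in the frame of mat_green between -0.035 and 0.035 m and y of white_shaker in the frame of mat_green between -0.035 and 0.035 m and z of white_shaker in the frame of mat_green below 0.01 m and x of yoghurt in the frame of mat_blue between -0.035 and 0.035 m and y of yoghurt in the frame of mat_blue between -0.035 and 0.035 m and z of yoghurt in the frame of mat_blue below 0.01 m and x of jam_jar in the frame of mat_yellow between -0.035 and 0.035 m and y of jam_jar in the frame of mat_yellow between -0.035 and 0.035 m and z of jam_jar in the frame of mat_yellow below 0.01 m and distance of each of clear_jar, black_shaker from where it was at the start of the episode below 0.03 m); the robot touches nothing.
It fails at once if a look-alike (clear jar or black-capped shaker) is shifted by more than 30 mm or knocked over (distance of any of clear_jar, black_shaker from where it was at the start of the episode above 0.03 m or angle between any of clear_jar, black_shaker's own z axis and vertical above 0.3 rad).
It also fails if it takes over 112 s, if anything falls off the work surface, if the arm or the gripper's body presses on something with over 40 N, if the wrist force passes 120 N, or if a joint passes its speed limit or range.

### The arm

A 7-joint arm with a two-finger parallel gripper is mounted at the origin on a cart in front of the work surface, level with it; the furniture and walls round the work are solid. World frame = base frame: x ahead of the robot, y to its left, z up, the work surface at z = 0. Lengths are in m, angles in rad, forces in N, time in s.
With the tool pointing down it reaches from about 0.425 to 0.975 m from the base axis. Payload 16.7 kg.
Tool frame: the origin (TCP) lies between the finger pads; the fingertips stand 11 mm ahead of it and the grasp point (between the pads) lies 8 mm behind it; z points along the fingers, y is the line along which they close (so a half turn about z gives the same grasp; the last joint's range is limited). The gripper opens to 85 mm and grips with 20 to 120 N. Pads are 22 mm wide; open, the fingers measure 114 mm over their backs; the gripper's body (76 mm by 85 mm) begins 54 mm behind the grasp point. The pads swing forward as they close: fully open they stand 13 mm farther back than shut.
Start: joints at [-1.359, 0.426, 0.074, 1.606, -0.034, 1.111, -0.067], TCP at [0.238, 0.632, 0.242] pointing down, gripper open.
Joint ranges: [-2.85, 2.85], [-0.5, 2.14], [-1.23, 1.37], [0.21, 2.46], [-1.02, 4.16], [0.16, 2.05], [-2.73, 2.73]. Speed limits (rad/s): [1.89, 1.89, 2.39, 2.39, 3.01, 3.01, 3.01].

### API

Orientations are given as a unit quaternion [x, y, z, w].
In Python, from rig import r, snapshot, camera_model, nets gives the robot as it stands. The module is installed in compiled form; this text tells all that it offers.
- The arm moves only by the shell command python3 -m pendant 'ROWS' [FORCE]. ROWS is JSON, a list that holds one entry, the list of rows, each a list of 7 numbers: the shift along the tool's x, y, z in cm, then the turn, a rotation vector about the tool's x, y, z in rad, then the opening, from 0 (shut) to 1 (fully open). In form: [[[dx, dy, dz, rx, ry, rz, hand], ...]]. A call has exactly 5 rows; each row is the pose to reach, as a shift and turn from the pose commanded when the call began, along the tool's axes at that moment; what a row does not reach only later rows make up. A row lasts 1/12 s, in which the tool goes at most 41.7 mm and 7.16 degrees, less where a joint would pass 70% of its speed; a pose out of reach is approached as far as the arm can. A call with a gripper value outside its range is refused whole. The fingers move at their own pace and stop on an object; FORCE is the grip in N (left out, the last holds). Time passes only in rows, so rows that repeat a pose let the fingers close, or fill a call up. It gives the time, the measured TCP pose, the force, the opening and the grip force at its end, in the units of the state.
- r.state(): the state, without advancing time (a new reading comes with each control period).
- snapshot(name): name is "side" or "top" or "wrist"; returns the picture (480x640x3 uint8, blue, green, red); there is no depth.
- camera_model(name): a dict with "fx", "fy", "cx", "cy" (pixels), "view" (4x4, takes a point from world to camera coordinates). Camera axes: x right, y up, looking along -z (the intrinsics and any distortion apply to the point x, -y, -z); pixel columns grow to the right and rows downward; lengths in m; the calibration is good to about 2 mm. A picture is of the moment at which its call begins: read the wrist's pose just before it. camera_model takes no time and is no camera call; for the wrist camera it gives the pose at the moment of the call.
- r.hand_in(): hands the job in; it is judged then, once.
Trained networks look in the newest picture that a camera, given by its name, has taken for a name from the list of things; names that differ only in an ending like _2 or _b are one class to them, and where a whole thing is asked for, a point or a joint stands for the part that bears it (a point fixed in the world has none). Each returns a list of dicts, best first, with "p" (0 to 1); they miss things now and then, are a little off and sometimes report something else, mostly with a low value. They report only what shows in the picture. A call takes as long as a camera call.
- nets.search_frame(camera, target): "extent" ([left, top, right, bottom] in pixels, round what is visible of it).
- nets.silhouettes(camera, target): "mask" (480x640 bool, what is visible of it) and "extent" ([left, top, right, bottom] in pixels, round what is visible of it).
The state is a dict: "clock": time; "joints": joint angles; "joint_velocities": joint speeds; "effort": joint torques, N m; "tool_pos": TCP position; "orientation": TCP orientation; "wrist_force": force on the tool from outside, world axes, zero at the start; "ft_torque": the same for the moment, N m; "width": finger opening in m; "grip_force": force on a finger pad.
Only numpy, scipy, OpenCV 4.12 (cv2) and the standard library are available. Lean on these libraries where they do the work, as an engineer would, in place of code of your own. Each camera call takes 0.05 s, during which the arm holds its last target. There are 200 camera calls.

## Working session

There is one attempt and no reset: what is moved stays moved. The work goes in short steps, Python scripts to look and compute and a shell command to move; the robot and the scene stay as the last step left them, time stands still between calls to the robot, and variables do not carry over. Pictures are saved under pics/ and viewed, at most 14 in all, crops included, and the job is handed in when it is done.

```bash
mkdir -p pics
cat > h.py <<'E'
from rig import r, snapshot, camera_model, nets
import numpy as np, cv2
from scipy.spatial.transform import Rotation as R
def ray(cam,u,v):
    m=camera_model(cam);V=np.array(m["view"]);
    d=np.array([(u-m["cx"])/m["fx"],-(v-m["cy"])/m["fy"],-1.])
    return -V[:3,:3].T@V[:3,3], V[:3,:3].T@d
def onz(cam,u,v,z):
    o,d=ray(cam,u,v); return o+d*(z-o[2])/d[2]
def proj(cam,p):
    m=camera_model(cam);V=np.array(m["view"]);c=V[:3,:3]@np.array(p)+V[:3,3]
    return np.array([m["cx"]+m["fx"]*c[0]/-c[2], m["cy"]-m["fy"]*c[1]/-c[2]])
E
python3 - <<'E'
from h import *
print(r.state())
for c in ["side","top"]:
    cv2.imwrite(f"pics/{c}0.png",snapshot(c)); m=camera_model(c);print(c,{k:np.round(v,3).tolist() for k,v in m.items()})
    o,d=ray(c,320,240);print("pos",o,d)
    for n in ["red_shaker","white_shaker","yoghurt","jam_jar","clear_jar","black_shaker","mat_red","mat_green","mat_blue","mat_yellow"]:
        print(n,[(round(float(x["p"]),2),np.round(x["extent"]).tolist()) for x in nets.search_frame(c,n)[:3]])
E
```

```text
{'clock': 0.0, 'joints': array([-1.35949177,  0.42672609,  0.07384864,  1.60658809, -0.03408077,
        1.11082465, -0.06711544]), 'joint_velocities': array([-0.00048248,  0.0001142 ,  0.00051679,  0.00114588, -0.00049784,
       -0.00211896, -0.0002967 ]), 'effort': array([ 4.98765748e-04, -9.49819350e+01,  3.76160190e+00, -4.63523662e+01,
        1.93989056e-02,  1.00576875e-02, -9.38969742e-05]), 'tool_pos': array([0.23818489, 0.63116186, 0.24162283]), 'orientation': array([ 1.79442969e-01,  9.83768167e-01, -6.40680308e-04, -6.05931203e-05]), 'wrist_force': array([ 0.1686978 ,  0.28492335, -0.12269038]), 'ft_torque': array([-0.02342445, -0.00060098,  0.04966412]), 'grip_force': 0.0, 'width': 0.08528295125241449}
side {'fx': 491.714, 'fy': 491.714, 'cx': 315.742, 'cy': 228.534, 'view': [[0.924, -0.382, 0.013, -0.512], [0.174, 0.452, 0.875, -0.114], [-0.34, -0.806, 0.485, -0.919], [0.0, 0.0, 0.0, 1.0]]}
pos [ 0.1802638  -0.88453645  0.55199542] [ 0.34417391  0.79199759 -0.50487909]
red_shaker [(0.65, [369.0, 245.0, 396.0, 309.0])]
white_shaker [(0.62, [398.0, 281.0, 435.0, 352.0]),
[... 824 characters left out ...]
9, [391.0, 202.0, 418.0, 228.0])]
white_shaker [(0.76, [438.0, 204.0, 470.0, 228.0]), (0.33, [260.0, 199.0, 302.0, 236.0]), (0.26, [219.0, 241.0, 262.0, 283.0])]
yoghurt [(0.87, [439.0, 258.0, 478.0, 288.0]), (0.61, [146.0, 202.0, 185.0, 238.0])]
jam_jar [(0.66, [334.0, 195.0, 362.0, 230.0])]
clear_jar [(0.66, [145.0, 202.0, 183.0, 237.0]), (0.53, [221.0, 200.0, 259.0, 237.0]), (0.26, [339.0, 241.0, 365.0, 264.0])]
black_shaker [(0.73, [340.0, 244.0, 365.0, 263.0])]
mat_red [(0.78, [221.0, 201.0, 259.0, 238.0]), (0.3, [260.0, 240.0, 302.0, 284.0])]
mat_green [(0.64, [219.0, 242.0, 261.0, 282.0])]
mat_blue [(0.6, [263.0, 241.0, 303.0, 283.0])]
mat_yellow [(0.72, [258.0, 199.0, 301.0, 237.0])]
```

View pics/top0.png

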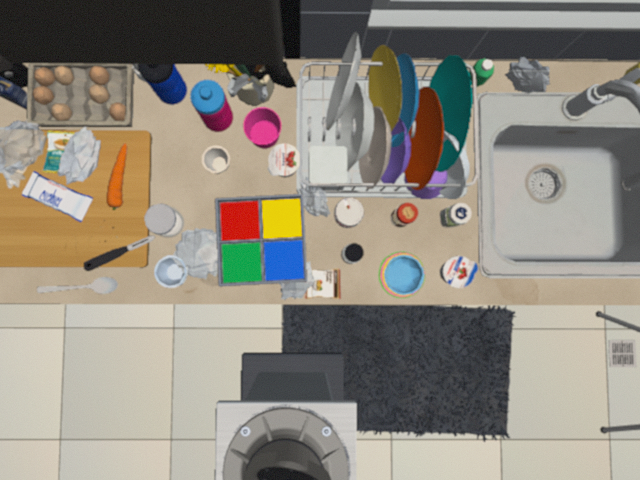

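View pics/side0.png

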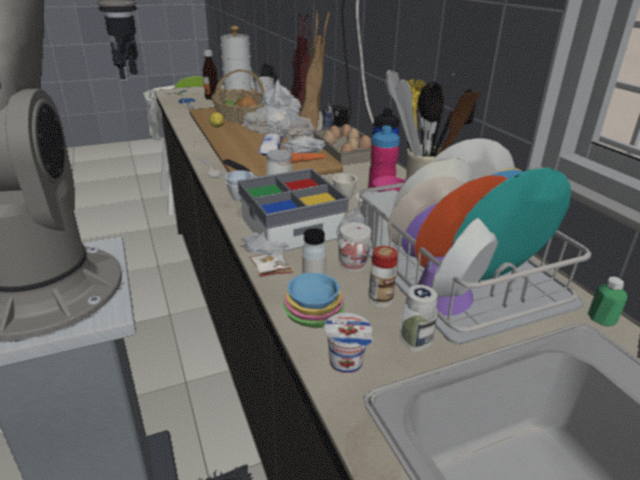

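The top picture shows the mats: red (240,220), yellow (281,217), green (240,262), blue (283,260). The items: white shaker (458,214), red shaker (405,214), jam jar (349,211), yoghurt (460,272). The look-alikes are the black cap at (353,253) and the clear jar at (163,220). The side view agrees. Next I'll fit the positions.

Run:
```python
from h import *
from scipy.optimize import least_squares
dims={"red_shaker":(.045,.106,(405,214)),"white_shaker":(.047,.098,(458,214)),"yoghurt":(.072,.070,(460,272)),"jam_jar":(.066,.084,(349,211)),"clear_jar":(.072,.102,(163,220)),"black_shaker":(.045,.1,(353,253))}
im={c:snapshot(c) for c in ["top","side"]}
M={}
for c in im:
    for n in dims:
        M[c,n]=nets.silhouettes(c,n)
a=np.linspace(0,2*np.pi,40)
def ext(c,x,y,n):
    d,h,_=dims[n]; b=.8 if n=="yoghurt" else 1
    P=np.array([proj(c,[x+s*d/2*np.cos(t),y+s*d/2*np.sin(t),z]) for z,s in((0,b),(h,1)) for t in a])
    return np.r_[P.min(0),P.max(0)]
for n,(d,h,px) in dims.items():
    g=onz("top",*px,h)[:2]; E={}
    for c in im:
        e0=ext(c,*g,n); best=[(np.abs(np.array(m["extent"])-e0).max(),m) for m in M[c,n]]
        best=[b for b in best if b[0]<25]
        if best:
            mk=min(best,key=lambda b:b[0])[1]["mask"]; ys,xs=np.nonzero(mk); E[c]=np.array([xs.min(),ys.min(),xs.max()+1,ys.max()+1])
    out=[]
    for cs in (["top"],["side"],["top","side"]):
        cs=[c for c in cs if c in E]
        if cs:
            s=least_squares(lambda p:np.concatenate([ext(c,*p,n)-E[c] for c in cs]),g,loss="soft_l1",diff_step=1e-4)
            out.append((cs,s.x.round(4).tolist(),s.fun.round(1).tolist()))
    print(n,g.round(4)); [print("   ",*o) for o in out]
hsv=cv2.cvtColor(im["top"],cv2.COLOR_BGR2HSV); roi=np.zeros((480,640),bool); roi[190:290,210:310]=1
for n,(lo,hi) in {"red":(0,8),"yellow":(20,35),"green":(50,85),"blue":(105,130)}.items():
    m=((hsv[...,0]>=lo)&(hsv[...,0]<=hi)&(hsv[...,1]>140)&roi).astype(np.uint8)
    k,l,s,cc=cv2.connectedComponentsWithStats(m);i=1+np.argmax(s[1:,4])
    rc=cv2.minAreaRect(np.argwhere(l==i)[:,::-1].astype(np.float32))
    print(n,s[i],rc,onz("top",*rc[0],.077).round(4))
```

```text
Traceback (most recent call last):
  File "h.py", line 11, in proj
    m=camera_model(cam);V=np.array(m["view"]);c=V[:3,:3]@np.array(p)+V[:3,3]
ValueError: time passes only in moves, steps and waits
```

```bash
cat > h.py <<'E'
from rig import r, snapshot, camera_model, nets
import numpy as np, cv2
from scipy.spatial.transform import Rotation as R
C={}
def cam_(c):
    if c not in C: C[c]=camera_model(c)   # delete C["wrist"] after a move
    return C[c]
def ray(cam,u,v):
    m=cam_(cam);V=np.array(m["view"])
    d=np.array([(u-m["cx"])/m["fx"],-(v-m["cy"])/m["fy"],-1.])
    return -V[:3,:3].T@V[:3,3], V[:3,:3].T@d
def onz(cam,u,v,z):
    o,d=ray(cam,u,v); return o+d*(z-o[2])/d[2]
def proj(cam,P):
    m=cam_(cam);V=np.array(m["view"]);c=np.atleast_2d(P)@V[:3,:3].T+V[:3,3]
    return np.c_[m["cx"]+m["fx"]*c[:,0]/-c[:,2], m["cy"]-m["fy"]*c[:,1]/-c[:,2]]
E
cat > fit.py <<'E'
from h import *
from scipy.optimize import least_squares
dims={"red_shaker":(.045,.106,(405,214)),"white_shaker":(.047,.098,(458,214)),"yoghurt":(.072,.070,(460,272)),"jam_jar":(.066,.084,(349,211)),"clear_jar":(.072,.102,(163,220)),"black_shaker":(.045,.1,(353,253))}
im={c:snapshot(c) for c in ["top","side"]}
M={}
for c in im:
    for n in dims:
        M[c,n]=nets.silhouettes(c,n)
a=np.linspace(0,2*np.pi,40)
def ext(c,x,y,n):
    d,h,_=dims[n]; b=.8 if n=="yoghurt" else 1
    P=proj(c,np.array([[x+s*d/2*np.cos(t),y+s*d/2*np.sin(t),z] for z,s in((0,b),(h,1)) for t in a]))
    return np.r_[P.min(0),P.max(0)]
for n,(d,h,px) in dims.items():
    g=onz("top",*px,h)[:2]; E={}
    for c in im:
        e0=ext(c,*g,n); best=[(np.abs(np.array(m["extent"])-e0).max(),m) for m in M[c,n]]
        best=[b for b in best if b[0]<25]
        if best:
            mk=min(best,key=lambda b:b[0])[1]["mask"]; ys,xs=np.nonzero(mk); E[c]=np.array([xs.min(),ys.min(),xs.max()+1,ys.max()+1])
    out=[]
    for cs in (["top"],["side"],["top","side"]):
        cs=[c for c in cs if c in E]
        if cs:
            s=least_squares(lambda p:np.concatenate([ext(c,*p,n)-E[c] for c in cs]),g,loss="soft_l1",diff_step=1e-4)
            out.append((cs,s.x.round(4).tolist(),s.fun.round(1).tolist()))
    print(n,g.round(4)); [print("   ",*o) for o in out]
hsv=cv2.cvtColor(im["top"],cv2.COLOR_BGR2HSV); roi=np.zeros((480,640),bool); roi[190:290,210:310]=1
for n,(lo,hi) in {"red":(0,8),"yellow":(20,35),"green":(50,85),"blue":(105,130)}.items():
    m=((hsv[...,0]>=lo)&(hsv[...,0]<=hi)&(hsv[...,1]>140)&roi).astype(np.uint8)
    k,l,s,cc=cv2.connectedComponentsWithStats(m);i=1+np.argmax(s[1:,4])
    rc=cv2.minAreaRect(np.argwhere(l==i)[:,::-1].astype(np.float32))
    print(n,s[i],rc,onz("top",*rc[0],.077).round(4))
E
python3 fit.py; python3 -c "
from h import *
s=r.state();print(s['clock'],s['tool_pos'])"
```

```text
red_shaker [ 0.5674 -0.2585]
    ['top'] [0.5715, -0.2648] [-0.4, -0.3, 0.4, 0.3]
    ['side'] [0.575, -0.26] [0.0, -0.8, -0.0, 0.6]
    ['top', 'side'] [0.5725, -0.2638] [-0.9, -0.7, -0.1, -0.1, -0.2, 0.5, -0.1, 2.2]
white_shaker [ 0.5688 -0.3749]
    ['top'] [0.5702, -0.3806] [-0.5, -0.4, 0.5, 0.4]
    ['side'] [0.5714, -0.3801] [0.5, -0.2, -0.5, 0.2]
    ['top', 'side'] [0.5708, -0.3804] [-0.6, -0.7, 0.4, 0.2, 0.4, 0.0, -0.7, 0.4]
yoghurt [ 0.444  -0.3848]
    ['top'] [0.4452, -0.3858] [1.4, 0.1, -1.2, -0.1]
    ['side'] [0.4494, -0.3781] [0.3, -1.1, -0.3, 0.8]
    ['top', 'side'] [0.447, -0.3821] [-0.2, -0.7, -2.9, -0.9, -0.1, 0.8, -0.5, 3.1]
jam_jar [ 0.5762 -0.1402]
    ['top'] [0.5767, -0.1401] [-1.2, -1.2, 1.0, 1.4]
    ['side'] [0.5829, -0.1329] [-1.6, -2.8, 1.4, 0.9]
    ['top', 'side'] [0.5782, -0.1395] [-1.4, -1.9, 0.8, 0.7, -2.4, -0.9, 0.9, 3.1]
clear_jar [0.5531 0.2598]
    ['top'] [0.5566, 0.2677] [-1.6, -1.3, 2.3, 1.7]
    ['side'] [0.5985, 0.3824] [-0.0, -14.4, 0.0, 1.3]
    ['top', 'side'] [0.559, 0.2701] [-2.7, -2.5, 1.3, 0.6, -1.6, -0.2, 0.6, 19.1]
black_shaker [ 
[... 171 characters left out ...]
8, 1.1, -0.5, -0.7, -0.5, -0.6, 10.4]
red [ 221  201   38   40 1353] ((239.25050354003906, 220.51133728027344), (37.64295196533203, 37.234283447265625), 87.39744567871094) [0.5553 0.0998 0.077 ]
yellow [ 262  199   40   40 1469] ((281.3162841796875, 218.00967407226562), (38.210269927978516, 38.57818603515625), 86.98721313476562) [0.5611 0.0078 0.077 ]
green [ 222  243   39   40 1428] ((241.1740264892578, 262.306640625), (37.737239837646484, 38.05259704589844), 86.98721313476562) [0.4638 0.0944 0.077 ]
blue [ 264  240   40   41 1477] ((283.5207214355469, 259.89361572265625), (38.5256233215332, 38.47306823730469), 86.98721313476562) [0.4693 0.0024 0.077 ]
2.5 [0.23828194 0.63150675 0.24230861]
```

```bash
cat > go.py <<'E'
# go.py "x y z yaw [tilt]" ... : successive waypoints -> shift (cm) and turn in tool axes at each leg's start; rows needed
import sys; from h import *
s=r.state(); p=s["tool_pos"]; Q=R.from_quat(s["orientation"])
print("t %.1f"%s["clock"],p.round(4),"y-axis",Q.apply([0,1,0]).round(3),"z",Q.apply([0,0,1]).round(3),"w %.4f g %.0f"%(s["width"],s["grip_force"]),"F",s["wrist_force"].round(1))
for a in sys.argv[1:]:
    v=list(map(float,a.split()))+[0]; t=np.array(v[:3])
    T=R.from_euler("z",v[3])*R.from_euler("y",-v[4])*R.from_matrix([[-1,0,0],[0,1,0],[0,0,-1]])
    d=Q.inv().apply(t-p)*100; w=(Q.inv()*T).as_rotvec()
    print(a,"->",d.round(1),w.round(3),"rows %.1f"%max(np.linalg.norm(d)/4.17,np.linalg.norm(w)/.125)); p,Q=t,T
E
python3 go.py ".45 .45 .35 0" ".5 .25 .35 0" ".5 0 .35 0" ".45 -.2 .3 0" ".446 -.384 .2 0"
python3 -c "
from h import *
for u,v in [(425,190),(430,195),(340,190),(460,195)]: print(u,v,[onz('top',u,v,z)[:2].round(3) for z in (.03,.1,.15)])"
```

```text
t 2.5 [0.2383 0.6315 0.2423] y-axis [ 0.353  0.936 -0.   ] z [-0. -0. -1.] w 0.0855 g 0 F [-0.4 -0.3  0.4]
.45 .45 .35 0 -> [-26.2  -9.5 -10.8] [-0.    -0.    -0.361] rows 7.2
.5 .25 .35 0 -> [ -5. -20.   0.] [0. 0. 0.] rows 4.9
.5 0 .35 0 -> [  0. -25.   0.] [0. 0. 0.] rows 6.0
.45 -.2 .3 0 -> [  5. -20.   5.] [0. 0. 0.] rows 5.1
.446 -.384 .2 0 -> [  0.4 -18.4  10. ] [0. 0. 0.] rows 5.0
425 190 [array([ 0.632, -0.32 ]), array([ 0.621, -0.304]), array([ 0.612, -0.292])]
430 195 [array([ 0.621, -0.331]), array([ 0.61 , -0.314]), array([ 0.602, -0.303])]
340 190 [array([ 0.632, -0.124]), array([ 0.62, -0.12]), array([ 0.611, -0.116])]
460 195 [array([ 0.621, -0.4  ]), array([ 0.61 , -0.379]), array([ 0.602, -0.365])]
```

```bash
python3 -m pendant '[[[-4,-2,-3,0,0,-0.12,1],[-8,-4,-6,0,0,-0.24,1],[-12,-5,-8,0,0,-0.361,1],[-15,-6,-10,0,0,-0.361,1],[-17,-6.5,-10.8,0,0,-0.361,1]]]' 30
python3 go.py ".48 .3 .35 0" ".5 .1 .35 0" ".5 -.1 .33 0" ".45 -.29 .3 0" ".446 -.384 .2 0"
```

```text
clock: 2.92
tool_pos: [0.3724, 0.5116, 0.3503]
orientation: [-0.001, 1.0, 0.001, 0.0]
wrist_force: [1.0, 0.1, -0.4]
width: 0.0852
grip_force: 0.0
t 2.9 [0.3724 0.5116 0.3503] y-axis [-0.002  1.     0.001] z [ 0.     0.001 -1.   ] w 0.0852 g 0 F [ 1.   0.1 -0.4]
.48 .3 .35 0 -> [-10.7 -21.2   0. ] [0.001 0.    0.002] rows 5.7
.5 .1 .35 0 -> [ -2. -20.   0.] [0. 0. 0.] rows 4.8
.5 -.1 .33 0 -> [  0. -20.   2.] [0. 0. 0.] rows 4.8
.45 -.29 .3 0 -> [  5. -19.   3.] [0. 0. 0.] rows 4.8
.446 -.384 .2 0 -> [ 0.4 -9.4 10. ] [0. 0. 0.] rows 3.3
```

```bash
python3 -m pendant '[[[-2,-4,0,0,0,0,1],[-4,-8,0,0,0,0,1],[-6,-12,0,0,0,0,1],[-8,-15,0,0,0,0,1],[-10,-18,0,0,0,0,1]]]' >/dev/null
python3 -m pendant '[[[-1,-4,0,0,0,0,1],[-1,-8,0,0,0,0,1],[-2,-12,0,0,0,0,1],[-2.5,-16,0,0,0,0,1],[-3,-20,0,0,0,0,1]]]' >/dev/null
python3 -m pendant '[[[0,-4,0,0,0,0,1],[0,-8,0,0,0,0,1],[0,-12,0.5,0,0,0,1],[0,-16,1,0,0,0,1],[0,-20,2,0,0,0,1]]]' 
python3 go.py ".45 -.29 .3 0" ".446 -.384 .2 0"
```

```text
clock: 4.17
tool_pos: [0.5015, -0.0691, 0.3294]
orientation: [-0.0, 1.0, 0.0, 0.001]
wrist_force: [1.9, 0.1, -0.4]
width: 0.0853
grip_force: 0.0
t 4.2 [ 0.5015 -0.0691  0.3294] y-axis [-0.     1.     0.001] z [ 0.002  0.001 -1.   ] w 0.0853 g 0 F [ 1.9  0.1 -0.4]
.45 -.29 .3 0 -> [  5.2 -22.1   2.9] [0.001 0.002 0.   ] rows 5.5
.446 -.384 .2 0 -> [ 0.4 -9.4 10. ] [0. 0. 0.] rows 3.3
```

```bash
python3 -m pendant '[[[1,-4,0.5,0,0,0,1],[2,-8,1,0,0,0,1],[3,-12,1.5,0,0,0,1],[4,-16,2,0,0,0,1],[5,-20,3,0,0,0,1]]]' >/dev/null
python3 -m pendant '[[[0.1,-4,1,0,0,0,1],[0.3,-8,3,0,0,0,1],[0.4,-11.5,6,0,0,0,1],[0.4,-11.5,10,0,0,0,1],[0.4,-11.5,10,0,0,0,1]]]'
python3 - <<'E'
from h import *
cv2.imwrite("pics/w1.png",snapshot("wrist"))
m=cam_("wrist"); print({k:np.round(v,3).tolist() for k,v in m.items()})
for s in nets.silhouettes("wrist","yoghurt"): print(s["p"],s["extent"])
P=[[.447+dx,-.384+dy,.07] for dx,dy in((0,0),(.036,0),(-.036,0),(0,.036),(0,-.036))]; print(proj("wrist",P).round(0).tolist())
E
python3 go.py
```

```text
clock: 5.0
tool_pos: [0.4448, -0.3819, 0.193]
orientation: [0.001, 1.0, 0.001, -0.003]
wrist_force: [-0.7, 1.8, -0.5]
width: 0.0853
grip_force: 0.0
{'fx': 357.133, 'fy': 357.133, 'cx': 320.615, 'cy': 237.92, 'view': [[0.002, 1.0, 0.002, 0.381], [-0.95, 0.003, -0.311, 0.451], [-0.311, -0.001, 0.95, -0.198], [0.0, 0.0, 0.0, 1.0]]}
0.61 [269.3, 187.5, 371.3, 278.5]
[[318.0, 234.0], [318.0, 278.0], [318.0, 187.0], [365.0, 234.0], [270.0, 234.0]]
t 5.1 [ 0.447  -0.381   0.1979] y-axis [0.001 1.    0.001] z [-0.003  0.001 -1.   ] w 0.0852 g 0 F [-0.  -0.4  1.6]
```

View pics/w1.png

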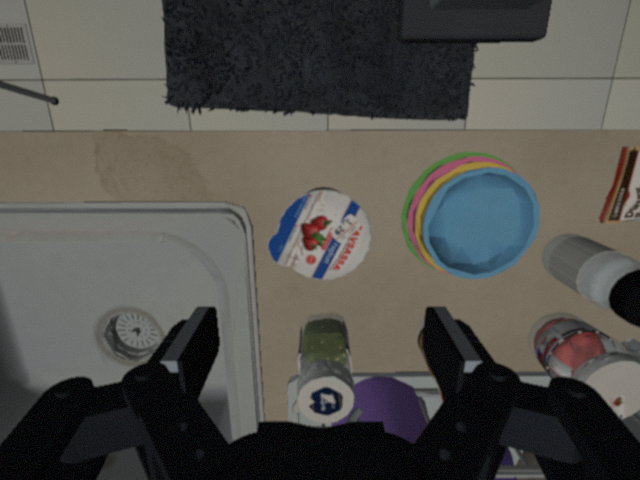

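The wrist picture shows the yoghurt lid centred at (320,233), so the tub is at about (0.447, -0.3825), and there is finger room beside the bowls at (425..540,150..275). I'll go down and grip it.

```bash
python3 go.py ".447 -.3825 .042 0"
python3 -m pendant '[[[0,-0.15,4,0,0,0,1],[0,-0.15,8,0,0,0,1],[0,-0.15,12,0,0,0,1],[0,-0.15,15.2,0,0,0,1],[0,-0.15,15.2,0,0,0,1]]]' 
python3 go.py ".447 -.3825 .042 0"
```

```text
t 5.1 [ 0.447  -0.381   0.1979] y-axis [0.001 1.    0.001] z [-0.003  0.001 -1.   ] w 0.0852 g 0 F [-0.  -0.4  1.6]
.447 -.3825 .042 0 -> [-0.1 -0.2 15.6] [ 0.001 -0.003 -0.001] rows 3.7
clock: 5.52
tool_pos: [0.4476, -0.3802, 0.044]
orientation: [-0.001, 1.0, 0.002, -0.002]
wrist_force: [-1.8, 1.0, -1.0]
width: 0.0855
grip_force: 0.0
t 5.5 [ 0.4476 -0.3802  0.044 ] y-axis [-0.003  1.     0.003] z [-0.003  0.003 -1.   ] w 0.0855 g 0 F [-1.8  1.  -1. ]
.447 -.3825 .042 0 -> [ 0.1 -0.2  0.2] [ 0.003 -0.003  0.003] rows 0.1
```

```bash
python3 -m pendant '[[[0,-0.2,0,0,0,0,0.7],[0,-0.2,0,0,0,0,0.5],[0,-0.2,0,0,0,0,0.5],[0,-0.2,0,0,0,0,0.5],[0,-0.2,0,0,0,0,0.5]]]' 40
python3 -m pendant '[[[0,0,0,0,0,0,0.5],[0,0,0,0,0,0,0.5],[0,0,-3,0,0,0,0.5],[0,0,-6,0,0,0,0.5],[0,0,-10,0,0,0,0.5]]]' 
python3 go.py ".447 -.3825 .25 0" ".45 -.2 .25 0" ".469 -.05 .25 .059" ".4693 .0024 .16 .059" ".4693 .0024 .123 .059"
```

```text
clock: 5.93
tool_pos: [0.4496, -0.3856, 0.0499]
orientation: [-0.0, 1.0, -0.001, 0.002]
wrist_force: [-0.1, 4.3, 13.3]
width: 0.0665
grip_force: 45.3
clock: 6.35
tool_pos: [0.4474, -0.3846, 0.1486]
orientation: [-0.0, 1.0, 0.0, -0.0]
wrist_force: [0.9, 0.0, -1.7]
width: 0.0664
grip_force: 46.1
t 6.3 [ 0.4474 -0.3846  0.1486] y-axis [-0.  1.  0.] z [-0.001  0.    -1.   ] w 0.0664 g 46 F [ 0.9  0.  -1.7]
.447 -.3825 .25 0 -> [  0.    0.2 -10.1] [ 0.    -0.001  0.   ] rows 2.4
.45 -.2 .25 0 -> [-0.3 18.2  0. ] [0. 0. 0.] rows 4.4
.469 -.05 .25 .059 -> [-1.9 15.   0. ] [ 0.     0.    -0.059] rows 3.6
.4693 .0024 .16 .059 -> [-0.3  5.2  9. ] [0. 0. 0.] rows 2.5
.4693 .0024 .123 .059 -> [0.  0.  3.7] [0. 0. 0.] rows 0.9
```

```bash
python3 -m pendant '[[[0,0.5,-4,0,0,0,0.5],[0,2,-8,0,0,0,0.5],[-0.1,6,-10,0,0,0,0.5],[-0.2,10,-10,0,0,0,0.5],[-0.3,14,-10,0,0,0,0.5]]]' >/dev/null
python3 -m pendant '[[[-0.5,4,0,0,0,-0.02,0.5],[-1,8,0,0,0,-0.04,0.5],[-1.4,12,0,0,0,-0.059,0.5],[-1.7,15,0,0,0,-0.059,0.5],[-1.9,18,0,0,0,-0.059,0.5]]]' 
python3 go.py  ".4693 .0024 .16 .059" ".4693 .0024 .123 .059"
```

```text
clock: 7.18
tool_pos: [0.47, -0.0633, 0.2488]
orientation: [-0.03, 1.0, 0.001, 0.002]
wrist_force: [1.2, -0.4, -1.9]
width: 0.0662
grip_force: 46.1
t 7.2 [ 0.47   -0.0633  0.2488] y-axis [-0.06   0.998  0.001] z [ 0.003  0.001 -1.   ] w 0.0662 g 46 F [ 1.2 -0.4 -1.9]
.4693 .0024 .16 .059 -> [-0.3  6.6  8.9] [0.001 0.003 0.001] rows 2.6
.4693 .0024 .123 .059 -> [0.  0.  3.7] [0. 0. 0.] rows 0.9
```

```bash
python3 -m pendant '[[[-0.3,3.5,0,0,0,0,0.5],[-0.3,6,3,0,0,0,0.5],[-0.3,6,6,0,0,0,0.5],[-0.3,6,8,0,0,0,0.5],[-0.3,6,8,0,0,0,0.5]]]'  >/dev/null
python3 -c "
from h import *
cv2.imwrite('pics/w2.png',snapshot('wrist')[80:])"
python3 go.py  ".4693 .0024 .125 .059"
```

```text
t 7.7 [ 0.4687 -0.0052  0.1671] y-axis [-0.059  0.998 -0.   ] z [-0.001 -0.001 -1.   ] w 0.0663 g 46 F [-0.2 -0.6 -1.4]
.4693 .0024 .125 .059 -> [-0.1  0.8  4.2] [-0.    -0.001 -0.   ] rows 1.0
```

View pics/w2.png

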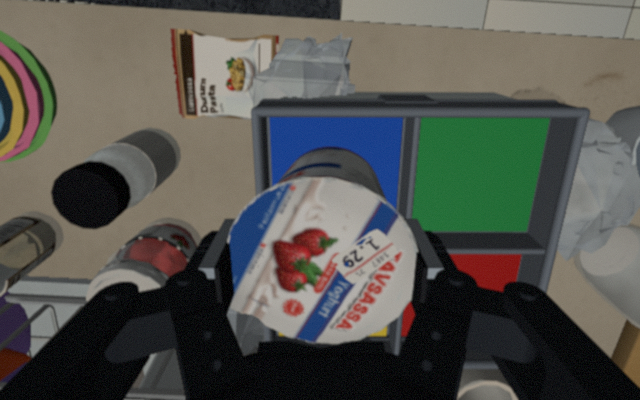

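The tub is held level over the blue compartment (270–405, 115–200 in the crop), slightly too far toward -y. I'll shift it 8 mm and lower it.

```bash
python3 -m pendant '[[[-0.1,0.8,0,0,0,0,0.5],[-0.1,0.8,1,0,0,0,0.5],[-0.1,0.8,2.5,0,0,0,0.5],[-0.1,0.8,3.4,0,0,0,0.5],[-0.1,0.8,3.8,0,0,0,0.5]]]'
python3 -m pendant '[[[0,0,0,0,0,0,0.5],[0,0,0.2,0,0,0,0.5],[0,0,0.2,0,0,0,0.5],[0,0,0.2,0,0,0,0.5],[0,0,0.2,0,0,0,0.5]]]'
```

```text
clock: 8.07
tool_pos: [0.4696, 0.0031, 0.1282]
orientation: [-0.03, 1.0, -0.0, -0.0]
wrist_force: [-0.3, -0.6, -1.5]
width: 0.0665
grip_force: 46.1
clock: 8.48
tool_pos: [0.47, 0.003, 0.1271]
orientation: [-0.029, 1.0, 0.0, 0.0]
wrist_force: [0.3, -0.2, 2.3]
width: 0.0665
grip_force: 46.4
```

```bash
python3 -m pendant '[[[0,0,0,0,0,0,0.85],[0,0,0,0,0,0,0.92],[0,0,0,0,0,0,0.98],[0,0,0,0,0,0,1],[0,0,0,0,0,0,1]]]'
python3 -m pendant '[[[0,0,-3,0,0,0,1],[0,0,-6,0,0,0,1],[0,0,-10,0,0,0,1],[0,0,-13,0,0,0,1],[0,-3,-15,0,0,0,1]]]' | head -2
python3 go.py ".56 -.08 .27 .15" ".576 -.14 .2 .15"
```

```text
clock: 8.9
tool_pos: [0.4697, 0.0031, 0.1267]
orientation: [-0.03, 1.0, -0.0, -0.0]
wrist_force: [0.6, -0.5, -0.8]
width: 0.0851
grip_force: 0.0
clock: 9.32
tool_pos: [0.4723, -0.0232, 0.2797]
t 9.3 [ 0.4723 -0.0232  0.2797] y-axis [-0.065  0.998  0.002] z [ 0.003  0.002 -1.   ] w 0.0855 g 0 F [2.  1.6 0.2]
.56 -.08 .27 .15 -> [-8.4 -6.2  1. ] [ 0.001  0.003 -0.085] rows 2.5
.576 -.14 .2 .15 -> [-0.7 -6.2  7. ] [0. 0. 0.] rows 2.2
```

Next is the jam jar: move above it and look.

```bash
python3 -m pendant '[[[-2,-3,0.2,0,0,-0.03,1],[-4.5,-6,0.4,0,0,-0.06,1],[-7,-9,0.6,0,0,-0.085,1],[-9,-12.4,2,0,0,-0.085,1],[-9,-12.4,5,0,0,-0.085,1]]]' >/dev/null
python3 -m pendant '[[[0,0,1,0,0,0,1],[0,0,2,0,0,0,1],[0,0,2,0,0,0,1],[0,0,2,0,0,0,1],[0,0,2,0,0,0,1]]]' >/dev/null
python3 - <<'E'
from h import *
im=snapshot("wrist");cv2.imwrite("pics/w3.png",im)
for s in nets.silhouettes("wrist","jam_jar"): print(s["p"],s["extent"])
for z in (0,.084): print(z,proj("wrist",[[.577+dx,-.14+dy,z] for dx,dy in((0,0),(.033,0),(-.033,0),(0,.033),(0,-.033))]).round(0).tolist())
E
python3 go.py ".577 -.14 .042 .15"
```

```text
0.83 [288.2, 186.8, 368.2, 278.9]
0 [[326.0, 214.0], [321.0, 246.0], [331.0, 181.0], [359.0, 219.0], [292.0, 210.0]]
0.084 [[327.0, 243.0], [321.0, 282.0], [334.0, 201.0], [370.0, 249.0], [284.0, 237.0]]
t 10.2 [ 0.5692 -0.1449  0.208 ] y-axis [-0.145  0.99   0.   ] z [ 0.002  0.    -1.   ] w 0.0852 g 0 F [-0.1 -1.   1.1]
.577 -.14 .042 .15 -> [-0.8  0.4 16.6] [ 0.     0.002 -0.005] rows 4.0
```

View pics/w3.png

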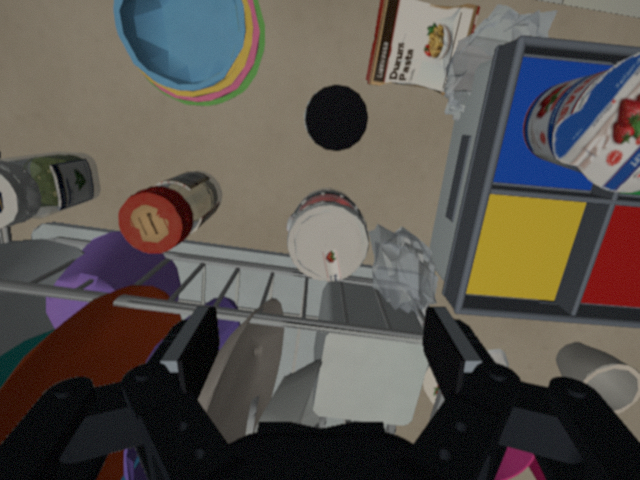

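Run:
```python
from h import *
for n,u,v in [("wire",330,328),("wire",150,300),("trayedge",330,272),("trayedge",205,250),("foil L",372,262),("foilfront",395,226),("foilfrontR",425,262)]:
    print(n,[(z,onz("wrist",u,v,z)[:2].round(3).tolist()) for z in (.01,.04,.08,.1)])
for n,u,v in [("wire",340,188),("wire",400,190),("foilR",328,200),("foilbot",318,214),("foilL",306,205)]:
    print("top",n,[(z,onz("top",u,v,z)[:2].round(3).tolist()) for z in (.01,.04,.08,.1)])
a=.15
for s in (-1,1):
  for d in (.0425,.057): print("finger",s,d,(np.array([.576,-.139])+s*d*np.array([-np.sin(a),np.cos(a)])).round(3))
t=cv2.resize(cv2.imread("pics/top0.png")[150:290,290:490],None,fx=4,fy=4,interpolation=cv2.INTER_CUBIC);cv2.imwrite("pics/c1.png",t)
```

```text
wire [(0.01, [0.697, -0.117]), (0.04, [0.678, -0.121]), (0.08, [0.653, -0.126]), (0.1, [0.64, -0.128])]
wire [(0.01, [0.691, -0.307]), (0.04, [0.672, -0.293]), (0.08, [0.648, -0.275]), (0.1, [0.636, -0.266])]
trayedge [(0.01, [0.633, -0.127]), (0.04, [0.62, -0.13]), (0.08, [0.602, -0.134]), (0.1, [0.594, -0.136])]
trayedge [(0.01, [0.627, -0.253]), (0.04, [0.615, -0.244]), (0.08, [0.598, -0.233]), (0.1, [0.589, -0.227])]
foil L [(0.01, [0.616, -0.088]), (0.04, [0.605, -0.094]), (0.08, [0.589, -0.102]), (0.1, [0.581, -0.107])]
foilfront [(0.01, [0.576, -0.073]), (0.04, [0.568, -0.08]), (0.08, [0.558, -0.091]), (0.1, [0.552, -0.096])]
foilfrontR [(0.01, [0.609, -0.035]), (0.04, [0.598, -0.046]), (0.08, [0.583, -0.061]), (0.1, [0.576, -0.069])]
top wire [(0.01, [0.64, -0.126]), (0.04, [0.634, -0.124]), (0.08, [0.628, -0.121]), (0.1, [0.624, -0.12])]
top wire [(0.01, [0.635, -0.266]), (0.04, [0.63, -0.26]), (0.08, [0.624, -0.253]), (0.1, [0.62, -0.249])]
top foilR [(0.01, [0.611, -0.098]), (0.04, [0.607, -0.096]), (0.08, [0.601, -0.094]), (0.1, [0.598, -0.094])]
top foilbot [(0.01, [0.578, -0.075]), (0.04, [0.575, -0.074]), (0.08, [0.57, -0.073]), (0.1, [0.567, -0.072])]
top foilL [(0.01, [0.599, -0.047]), (0.04, [0.595, -0.046]), (0.08, [0.59, -0.046]), (0.1, [0.587, -0.046])]
finger -1 0.0425 [ 0.582 -0.181]
finger -1 0.057 [ 0.585 -0.195]
finger 1 0.0425 [ 0.57  -0.097]
finger 1 0.057 [ 0.567 -0.083]
```

View pics/c1.png

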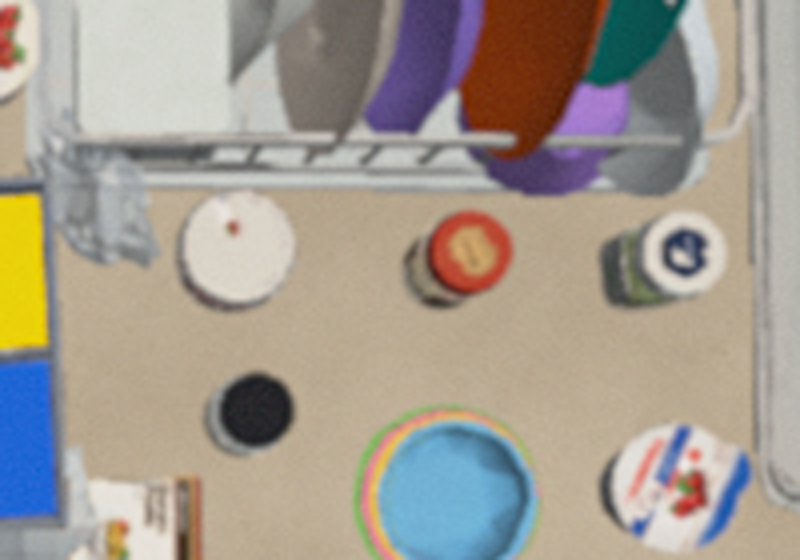

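Jar lid centre is at (328,240), so the jar is at about (0.576,-0.139). The foil at (372–435,225–310) and the rack wire (x≈0.62, z≈0.11) are close behind it. I'll approach with yaw 0.25, the body tilted back 0.15, and a 4 mm forward offset.

```bash
python3 go.py ".572 -.139 .15 .25 .15" ".572 -.139 .045 .25 .15"
```

```text
t 10.2 [ 0.5692 -0.1449  0.208 ] y-axis [-0.145  0.99   0.   ] z [ 0.002  0.    -1.   ] w 0.0852 g 0 F [-0.1 -1.   1.1]
.572 -.139 .15 .25 .15 -> [-0.4  0.5  5.8] [-0.008 -0.148 -0.105] rows 1.5
.572 -.139 .045 .25 .15 -> [ 1.6  0.  10.4] [0. 0. 0.] rows 2.5
```

```bash
python3 -m pendant '[[[-0.1,0.5,1,0,-0.08,-0.05,1],[-0.3,0.5,3,-0.008,-0.148,-0.105,1],[-0.4,0.5,5.5,-0.008,-0.148,-0.105,1],[-0.4,0.5,5.5,-0.008,-0.148,-0.105,1],[-0.4,0.5,5.5,-0.008,-0.148,-0.105,1]]]' >/dev/null
python3 go.py ".572 -.139 .045 .25 .15"
python3 -c "
from h import *
cv2.imwrite('pics/w4.png',snapshot('wrist')[120:])"
```

```text
t 10.7 [ 0.5717 -0.1397  0.1521] y-axis [-0.246  0.969  0.001] z [ 0.142  0.037 -0.989] w 0.0856 g 0 F [ 0.3 -0.7  0.4]
.572 -.139 .045 .25 .15 -> [ 1.5  0.1 10.6] [ 0.001 -0.003 -0.001] rows 2.6
```

View pics/w4.png

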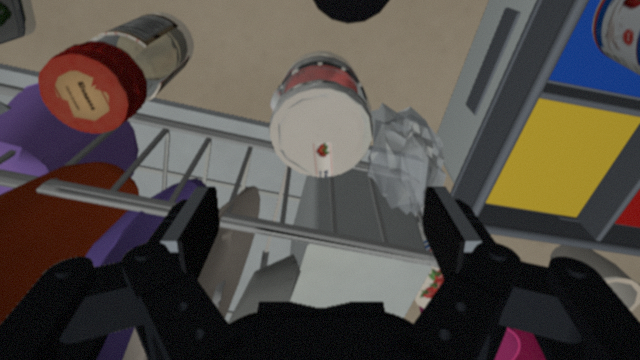

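The jar lid centre at (321,125) is mid-way between the fingers (195 and 440). I'll go down and check the force on the way.

```bash
python3 -m pendant '[[[0.4,0.1,3,0,0,0,1],[0.8,0.1,5.5,0,0,0,1],[1,0.1,7,0,0,0,1],[1,0.1,7,0,0,0,1],[1,0.1,7,0,0,0,1]]]'
python3 -m pendant '[[[0.2,0,1.2,0,0,0,1],[0.4,0,2.4,0,0,0,1],[0.5,0,3.5,0,0,0,1],[0.5,0,3.5,0,0,0,1],[0.5,0,3.5,0,0,0,1]]]'
python3 go.py ".572 -.139 .045 .25 .15"
```

```text
clock: 11.13
tool_pos: [0.5729, -0.1388, 0.082]
orientation: [-0.124, 0.99, 0.009, 0.074]
wrist_force: [0.4, -0.2, 0.6]
width: 0.0853
grip_force: 0.0
clock: 11.55
tool_pos: [0.572, -0.1387, 0.0451]
orientation: [-0.124, 0.99, 0.009, 0.073]
wrist_force: [0.1, -0.4, -0.0]
width: 0.0849
grip_force: 0.0
t 11.6 [ 0.572  -0.1387  0.0451] y-axis [-0.247  0.969  0.001] z [ 0.142  0.037 -0.989] w 0.0849 g 0 F [ 0.1 -0.4 -0. ]
.572 -.139 .045 .25 .15 -> [ 0. -0.  0.] [ 0.    -0.003 -0.001] rows 0.0
```

```bash
python3 -m pendant '[[[0,0,0,0,0,0,0.85],[0,0,0,0,0,0,0.75],[0,0,0,0,0,0,0.65],[0,0,0,0,0,0,0.5],[0,0,0,0,0,0,0.5]]]' 45
python3 -m pendant '[[[0,0,0,0,0,0,0.5],[0,0,0,0,0,0,0.5],[-0.3,0,-2,0,0,0,0.5],[-0.6,0,-4,0,0,0,0.5],[-1.2,0,-8,0,0,0,0.5]]]' 
python3 go.py ".572 -.139 .25 .25 .15" ".556 -.05 .25 .059 .15" ".556 .008 .2 .059 .15" ".556 .008 .125 .059 .15"
```

```text
clock: 11.97
tool_pos: [0.5726, -0.139, 0.0466]
orientation: [-0.124, 0.989, 0.009, 0.074]
wrist_force: [-4.2, -0.4, 8.4]
width: 0.0626
grip_force: 47.0
clock: 12.38
tool_pos: [0.5703, -0.1382, 0.1247]
orientation: [-0.124, 0.99, 0.01, 0.071]
wrist_force: [-0.6, 0.8, -1.1]
width: 0.0627
grip_force: 51.3
t 12.4 [ 0.5703 -0.1382  0.1247] y-axis [-0.247  0.969  0.002] z [ 0.138  0.037 -0.99 ] w 0.0627 g 51 F [-0.6  0.8 -1.1]
.572 -.139 .25 .25 .15 -> [ -1.9  -0.1 -12.4] [ 0.002 -0.007 -0.001] rows 3.0
.556 -.05 .25 .059 .15 -> [-0.6  9.   0.1] [0.029 0.    0.189] rows 2.2
.556 .008 .2 .059 .15 -> [0.4 5.8 5. ] [0. 0. 0.] rows 1.8
.556 .008 .125 .059 .15 -> [1.1 0.  7.4] [0. 0. 0.] rows 1.8
```

```bash
python3 -m pendant '[[[-0.6,0,-4,0,0,0,0.5],[-1.2,0,-8,0,0,0,0.5],[-1.8,-0.1,-12,0,0,0,0.5],[-2,3,-12.4,0.01,0,0.09,0.5],[-2.3,6,-12.4,0.029,0,0.189,0.5]]]' >/dev/null
python3 go.py ".557 .008 .22 .059 .15"  ".557 .008 .128 .059 .15"
```

```text
t 12.8 [ 0.5633 -0.0849  0.2558] y-axis [-0.065  0.998  0.001] z [ 0.152  0.011 -0.988] w 0.0627 g 51 F [ 0.8  1.3 -3. ]
.557 .008 .22 .059 .15 -> [0.6 9.3 3.5] [0.002 0.003 0.006] rows 2.4
.557 .008 .128 .059 .15 -> [1.4 0.  9.1] [0. 0. 0.] rows 2.2
```

```bash
python3 -m pendant '[[[0.2,4,0,0,0,0,0.5],[0.4,8,0,0,0,0,0.5],[0.5,9,2,0,0,0,0.5],[0.6,9,4.5,0,0,0,0.5],[0.6,9,4.5,0,0,0,0.5]]]' 
python3 -c "
from h import *
cv2.imwrite('pics/w5.png',snapshot('wrist')[60:])"
python3 go.py ".557 .008 .13 .059 .15"
```

```text
clock: 13.22
tool_pos: [0.5548, 0.0074, 0.2039]
orientation: [-0.038, 0.997, 0.002, 0.071]
wrist_force: [-1.4, -0.3, -3.5]
width: 0.0622
grip_force: 51.3
t 13.3 [0.5554 0.0061 0.2058] y-axis [-0.073  0.997 -0.001] z [ 0.143  0.01  -0.99 ] w 0.0627 g 51 F [-0.  -0.9 -1.2]
.557 .008 .13 .059 .15 -> [0.9 0.2 7.5] [ 0.001 -0.006  0.014] rows 1.8
```

View pics/w5.png

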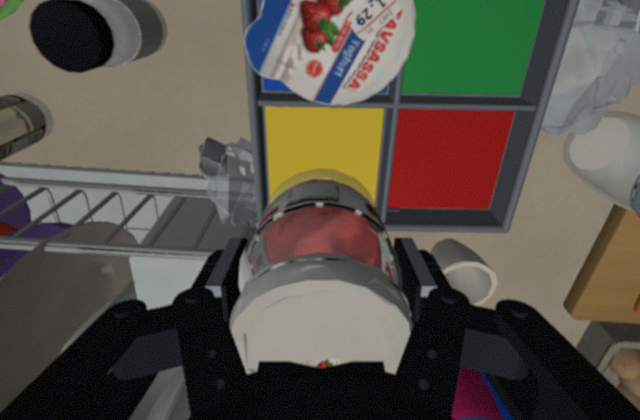

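The jam jar is held over the yellow mat and clear of the yoghurt. I'll lower it.

```bash
python3 -m pendant '[[[0.2,0.2,2,0,0,0.014,0.5],[0.5,0.2,4,0,0,0.014,0.5],[0.8,0.2,6,0,0,0.014,0.5],[0.9,0.2,7.4,0,0,0.014,0.5],[0.9,0.2,7.4,0,0,0.014,0.5]]]' 
python3 -m pendant '[[[0,0,0.2,0,0,0,0.5],[0.05,0,0.4,0,0,0,0.5],[0.05,0,0.5,0,0,0,0.5],[0.05,0,0.5,0,0,0,0.5],[0.05,0,0.5,0,0,0,0.5]]]'
```

```text
clock: 13.68
tool_pos: [0.5578, 0.0073, 0.1316]
orientation: [-0.029, 0.997, 0.003, 0.072]
wrist_force: [-1.2, 0.0, -2.9]
width: 0.0627
grip_force: 51.3
clock: 14.1
tool_pos: [0.5591, 0.0083, 0.1282]
orientation: [-0.029, 0.997, 0.003, 0.074]
wrist_force: [0.1, -0.6, -2.9]
width: 0.0624
grip_force: 51.3
```

```bash
python3 -m pendant '[[[0,0,0.2,0,0,0,0.5],[0,0,0.3,0,0,0,0.5],[0,0,0.4,0,0,0,0.5],[0,0,0.4,0,0,0,0.5],[0,0,0.4,0,0,0,0.5]]]'
```

```text
clock: 14.52
tool_pos: [0.5594, 0.0083, 0.1237]
orientation: [-0.029, 0.997, 0.003, 0.074]
wrist_force: [-1.4, 0.3, 3.3]
width: 0.0628
grip_force: 51.8
```

```bash
python3 -m pendant '[[[0,0,0,0,0,0,0.8],[0,0,0,0,0,0,0.9],[0,0,0,0,0,0,0.97],[0,0,0,0,0,0,1],[0,0,0,0,0,0,1]]]' | tail -3
python3 -m pendant '[[[-0.4,0,-3,0,0,0,1],[-0.9,0,-6,0,0,0,1],[-1.5,0,-10,0,0,0,1],[-1.9,0,-13,0,0,0,1],[-2,-2,-15,0,0,0,1]]]' | head -2
python3 go.py ".52 -.15 .28 0 .15" ".54 -.34 .28 0 .2" ".565 -.38 .22 0 .2"
```

```text
wrist_force: [0.0, 0.0, -0.6]
width: 0.0851
grip_force: 0.0
clock: 15.35
tool_pos: [0.5593, -0.0093, 0.2781]
t 15.3 [ 0.5593 -0.0093  0.2781] y-axis [-0.063  0.998  0.003] z [ 0.15   0.012 -0.989] w 0.0852 g 0 F [1.3 1.5 0.2]
.52 -.15 .28 0 .15 -> [  4.7 -13.8  -1. ] [0.012 0.001 0.061] rows 3.5
.54 -.34 .28 0 .2 -> [ -2.  -19.    0.3] [ 0.   -0.05  0.  ] rows 4.6
.565 -.38 .22 0 .2 -> [-1.3 -4.   6.4] [0. 0. 0.] rows 1.8
```

```bash
python3 -m pendant '[[[1,-4,0,0,0,0.03,1],[2,-8,0,0.012,0,0.061,1],[3,-12,0,0.012,0,0.061,1],[4,-16,0,0.012,0,0.061,1],[4.5,-20,-0.5,0.012,0,0.061,1]]]' >/dev/null
python3 go.py ".566 -.38 .25 0 .2" ".566 -.38 .19 0 .2"
```

```text
t 15.8 [ 0.5234 -0.216   0.2724] y-axis [ 0.003  1.    -0.   ] z [ 0.147 -0.001 -0.989] w 0.0853 g 0 F [0.6 0.1 0.8]
.566 -.38 .25 0 .2 -> [ -3.9 -16.4   2.8] [-0.001 -0.053 -0.003] rows 4.1
.566 -.38 .19 0 .2 -> [1.2 0.  5.9] [0. 0. 0.] rows 1.4
```

```bash
python3 -m pendant '[[[-1,-4,0.5,0,-0.02,0,1],[-2,-8,1,0,-0.053,0,1],[-3,-12,2,0,-0.053,0,1],[-3.8,-15.8,2.8,0,-0.053,-0.003,1],[-3.8,-15.8,2.8,0,-0.053,-0.003,1]]]' >/dev/null
python3 -m pendant '[[[0.6,0,3,0,0,0,1],[1.2,0,5.9,0,0,0,1],[1.2,0,5.9,0,0,0,1],[1.2,0,5.9,0,0,0,1],[1.2,0,5.9,0,0,0,1]]]' >/dev/null
python3 - <<'E'
from h import *
im=snapshot("wrist");cv2.imwrite("pics/w6.png",im)
for n in("white_shaker","red_shaker"):
  for s in nets.silhouettes("wrist",n): print(n,s["p"],s["extent"])
for z in (0,.098): print(z,proj("wrist",[[.5708+dx,-.3804+dy,z] for dx,dy in((0,0),(.023,0),(-.023,0),(0,.023),(0,-.023))]).round(0).tolist())
E
python3 go.py ".567 -.38 .068 0 .2"
```

```text
white_shaker 0.58 [278.0, 149.7, 343.6, 256.7]
red_shaker 0.57 [423.8, 152.8, 528.5, 263.5]
0 [[314.0, 173.0], [314.0, 197.0], [314.0, 147.0], [340.0, 173.0], [288.0, 173.0]]
0.098 [[311.0, 224.0], [312.0, 254.0], [311.0, 192.0], [346.0, 224.0], [276.0, 224.0]]
t 16.8 [ 0.5668 -0.373   0.1926] y-axis [-0.     1.    -0.002] z [ 0.202 -0.002 -0.979] w 0.0855 g 0 F [ 0.8 -0.4 -0.2]
.567 -.38 .068 0 .2 -> [ 2.5 -0.7 12.2] [-0.002  0.003  0.001] rows 3.0
```

View pics/w6.png

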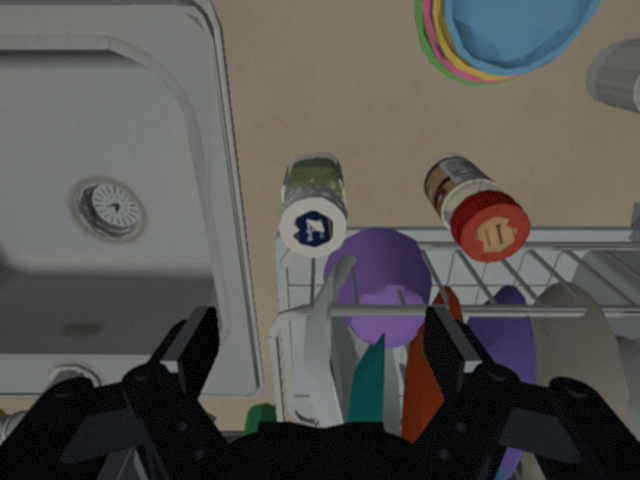

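White cap centre at (313,230) agrees with the fit, x≈0.571. The purple plate at (380,290) is farther back. I'll go down.

```bash
python3 -m pendant '[[[0.6,-0.7,3,0,0,0,1],[1.2,-0.7,6,0,0,0,1],[1.8,-0.7,9,0,0,0,1],[1.9,-0.7,9.5,0,0,0,1],[1.9,-0.7,9.5,0,0,0,1]]]' 
python3 go.py ".567 -.38 .068 0 .2"
```

```text
clock: 17.17
tool_pos: [0.566, -0.3795, 0.0932]
orientation: [0.0, 0.995, -0.0, 0.099]
wrist_force: [-0.1, -0.6, 0.6]
width: 0.0855
grip_force: 0.0
t 17.2 [ 0.566  -0.3795  0.0932] y-axis [ 0.  1. -0.] z [ 0.198 -0.    -0.98 ] w 0.0855 g 0 F [-0.1 -0.6  0.6]
.567 -.38 .068 0 .2 -> [ 0.4 -0.1  2.5] [-0.    -0.001 -0.   ] rows 0.6
```

```bash
python3 -m pendant '[[[0.2,-0.1,1.3,0,0,0,1],[0.4,-0.1,2.5,0,0,0,1],[0.4,-0.1,2.5,0,0,0,0.9],[0.4,-0.1,2.5,0,0,0,0.75],[0.4,-0.1,2.5,0,0,0,0.6]]]' 35
python3 -m pendant '[[[0,0,0,0,0,0,0.5],[0,0,0,0,0,0,0.4],[0,0,0,0,0,0,0.3],[0,0,0,0,0,0,0.3],[0,0,0,0,0,0,0.3]]]' 
python3 -m pendant '[[[0,0,0,0,0,0,0.3],[-0.4,0,-2,0,0,0,0.3],[-1,0,-5,0,0,0,0.3],[-1.8,0,-9,0,0,0,0.3],[-2.6,0,-13,0,0,0,0.3]]]' 
python3 go.py ".54 -.28 .25 0 .15" ".5 -.1 .27 .059 .1" ".46 .08 .24 .059 .1" ".46 .1 .16 .059 .1"
```

```text
clock: 17.58
tool_pos: [0.5677, -0.3811, 0.0693]
orientation: [0.0, 0.995, -0.001, 0.101]
wrist_force: [-0.5, 0.7, 0.8]
width: 0.0545
grip_force: 0.0
clock: 18.0
tool_pos: [0.5679, -0.3811, 0.0696]
orientation: [-0.0, 0.995, -0.001, 0.101]
wrist_force: [-1.3, 1.1, 5.3]
width: 0.0453
grip_force: 34.6
clock: 18.42
tool_pos: [0.5663, -0.3805, 0.2025]
orientation: [0.0, 0.995, -0.001, 0.099]
wrist_force: [1.0, -0.6, -0.7]
width: 0.0454
grip_force: 36.0
t 18.4 [ 0.5663 -0.3805  0.2025] y-axis [ 0.001  1.    -0.001] z [ 0.198 -0.001 -0.98 ] w 0.0454 g 36 F [ 1.  -0.6 -0.7]
.54 -.28 .25 0 .15 -> [ 1.6 10.  -5.2] [-0.001  0.049 -0.001] rows 2.7
.5 -.1 .27 .059 .1 -> [ 3.7 18.  -2.6] [-0.007  0.05  -0.059] rows 4.4
.46 .08 .24 .059 .1 -> [ 3.2 18.2  2.7] [0. 0. 0.] rows 4.5
.46 .1 .16 .059 .1 -> [0.7 2.  8. ] [0. 0. 0.] rows 2.0
```

```bash
python3 go.py ".54 -.28 .26 0 .2" ".5 -.1 .27 -.35 .2" ".459 .1 .26 -.7 .2" ".459 .102 .16 -.7 .2"
```

```text
t 18.4 [ 0.5663 -0.3805  0.2025] y-axis [ 0.001  1.    -0.001] z [ 0.198 -0.001 -0.98 ] w 0.0454 g 36 F [ 1.  -0.6 -0.7]
.54 -.28 .26 0 .2 -> [ 1.4 10.  -6.2] [-0.001 -0.001 -0.001] rows 2.8
.5 -.1 .27 -.35 .2 -> [ 3.7 18.  -1.8] [0.07  0.    0.343] rows 4.4
.459 .1 .26 -.7 .2 -> [10.7 17.4 -1.1] [0.07  0.    0.343] rows 4.9
.459 .102 .16 -.7 .2 -> [2.1 0.2 9.8] [0. 0. 0.] rows 2.4
```

```bash
python3 -m pendant '[[[0.2,1,-3,0,0,0,0.3],[0.5,3.5,-6,0,0,0,0.3],[1,7,-6.2,0,0,0,0.3],[1.4,10,-6.2,0,0,0,0.3],[2,13,-6.4,0,0,0,0.3]]]' >/dev/null
python3 go.py ".5 -.08 .27 -.35 .2"
```

```text
t 18.8 [ 0.5346 -0.2491  0.2603] y-axis [ 0.     1.    -0.001] z [ 0.201 -0.001 -0.98 ] w 0.0453 g 36 F [-0.7 -0.  -0.4]
.5 -.08 .27 -.35 .2 -> [ 3.2 16.9 -1.7] [0.069 0.002 0.343] rows 4.1
```

```bash
python3 -m pendant '[[[0.6,4,-0.4,0.018,0,0.09,0.3],[1.2,8,-0.8,0.035,0,0.18,0.3],[2,12,-1.2,0.052,0,0.26,0.3],[3,15,-1.6,0.069,0,0.343,0.3],[3.2,16.9,-1.7,0.069,0,0.343,0.3]]]' >/dev/null
python3 go.py ".459 .1 .26 -.7 .2" ".459 .102 .16 -.7 .2"
```

```text
t 19.2 [ 0.5083 -0.1182  0.2682] y-axis [ 0.33   0.944 -0.   ] z [ 0.187 -0.065 -0.98 ] w 0.0453 g 36 F [ 0.9  0.1 -0.5]
.459 .1 .26 -.7 .2 -> [11.8 19.  -1.5] [ 0.072 -0.     0.357] rows 5.4
.459 .102 .16 -.7 .2 -> [2.1 0.2 9.8] [0. 0. 0.] rows 2.4
```

```bash
python3 -m pendant '[[[2,3,-0.2,0.015,0,0.07,0.3],[4,6.2,-0.4,0.03,0,0.15,0.3],[6,9.3,-0.6,0.045,0,0.22,0.3],[8,12.4,-0.8,0.06,0,0.29,0.3],[10,15.5,-1,0.07,0,0.343,0.3]]]' >/dev/null
python3 -m pendant '[[[0,0,0,0,0,0,0.3],[0,0,0,0,0,0,0.3],[0,0,0,0,0,0,0.3],[0,0,0,0,0,0,0.3],[0,0,0,0,0,0,0.3]]]' >/dev/null
python3 -c "
from h import *
cv2.imwrite('pics/w7.png',snapshot('wrist')[60:])"
python3 go.py ".459 .102 .155 -.7 .2"
```

```text
t 20.1 [0.4707 0.0359 0.2591] y-axis [ 0.625  0.78  -0.001] z [ 0.153 -0.124 -0.98 ] w 0.0453 g 36 F [-0.2 -0.2 -0.7]
.459 .102 .155 -.7 .2 -> [7.  4.4 9.2] [ 0.003 -0.001  0.024] rows 3.0
```

View pics/w7.png

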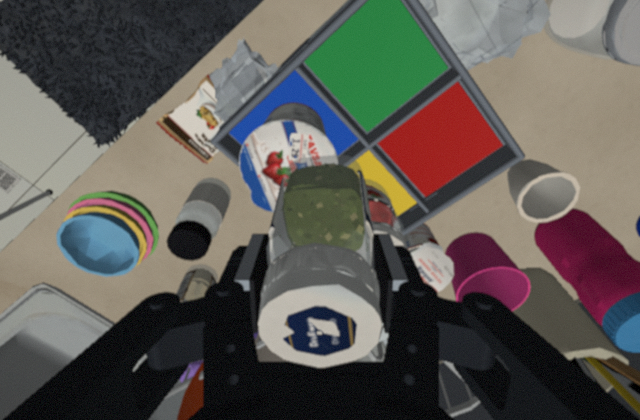

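White shaker is held and needs to go 6.6 cm further in +y to the green mat (375,65). I'll move sideways, then down.

```bash
python3 -m pendant '[[[2.4,2.2,-0.5,0,0,0,0.3],[4.8,4.4,-1,0,0,0.024,0.3],[4.8,4.4,-1,0,0,0.024,0.3],[5.4,4.4,2,0,0,0.024,0.3],[6,4.4,5,0,0,0.024,0.3]]]'
python3 go.py ".459 .102 .15 -.7 .2"
```

```text
clock: 20.55
tool_pos: [0.4608, 0.1022, 0.1984]
orientation: [0.34, 0.935, -0.031, 0.095]
wrist_force: [-0.0, -0.2, -1.8]
width: 0.0454
grip_force: 36.0
t 20.6 [0.4608 0.1022 0.1984] y-axis [0.642 0.767 0.007] z [ 0.156 -0.122 -0.98 ] w 0.0454 g 36 F [-0.  -0.2 -1.8]
.459 .102 .15 -.7 .2 -> [ 1.1 -0.2  4.7] [ 0.007 -0.001  0.001] rows 1.2
```

```bash
python3 -m pendant '[[[0.5,-0.1,2,0,0,0,0.3],[0.9,-0.1,3.6,0,0,0,0.3],[1,-0.1,4.4,0,0,0,0.3],[1,-0.1,4.4,0,0,0,0.3],[1,-0.1,4.4,0,0,0,0.3]]]'
python3 -m pendant '[[[0,0,0.2,0,0,0,0.3],[0.1,0,0.4,0,0,0,0.3],[0.1,0,0.6,0,0,0,0.3],[0.1,0,0.6,0,0,0,0.3],[0.1,0,0.6,0,0,0,0.3]]]'
```

```text
clock: 20.97
tool_pos: [0.4587, 0.1014, 0.1533]
orientation: [0.341, 0.935, -0.033, 0.094]
wrist_force: [0.1, 0.2, -0.5]
width: 0.0454
grip_force: 36.0
clock: 21.38
tool_pos: [0.4586, 0.1017, 0.147]
orientation: [0.34, 0.935, -0.032, 0.094]
wrist_force: [-0.4, -0.2, -0.9]
width: 0.0453
grip_force: 36.0
```

```bash
python3 -m pendant '[[[0,0,0.1,0,0,0,0.3],[0,0,0.2,0,0,0,0.3],[0.05,0,0.3,0,0,0,0.3],[0.05,0,0.3,0,0,0,0.3],[0.05,0,0.3,0,0,0,0.3]]]'
python3 go.py
```

```text
clock: 21.8
tool_pos: [0.4604, 0.1027, 0.1454]
orientation: [0.34, 0.935, -0.031, 0.095]
wrist_force: [-2.1, 2.0, 23.4]
width: 0.0452
grip_force: 36.1
t 21.8 [0.4604 0.1027 0.1454] y-axis [0.642 0.767 0.007] z [ 0.157 -0.122 -0.98 ] w 0.0452 g 36 F [-2.1  2.  23.4]
```

```bash
python3 -m pendant '[[[0,0,-0.15,0,0,0,0.3],[0,0,-0.15,0,0,0,0.6],[0,0,-0.15,0,0,0,0.7],[0,0,-0.15,0,0,0,0.8],[0,0,-0.15,0,0,0,0.8]]]' | tail -3
python3 -m pendant '[[[-0.4,0,-2,0,0,0,0.8],[-0.8,0,-4,0,0,0,0.8],[-1.6,0,-8,0,0,0,0.8],[-2.4,0,-12,0,0,0,1],[-2.4,0,-12,0,0,0,1]]]' | head -2
python3 go.py ".5 -.05 .29 -.35 .2" ".54 -.21 .28 0 .2" ".567 -.264 .2 0 .2"
```

```text
wrist_force: [0.3, -0.6, 0.4]
width: 0.0685
grip_force: 0.0
clock: 22.63
tool_pos: [0.4605, 0.1024, 0.274]
t 22.6 [0.4605 0.1024 0.274 ] y-axis [0.643 0.766 0.011] z [ 0.16 -0.12 -0.98] w 0.0851 g 0 F [1.8 0.3 0.7]
.5 -.05 .29 -.35 .2 -> [-12.9  -9.1   0.9] [-0.058  0.002 -0.343] rows 3.8
.54 -.21 .28 0 .2 -> [ -8.9 -13.7   2.8] [-0.07   0.    -0.343] rows 4.0
.567 -.264 .2 0 .2 -> [-1.1 -5.4  8.4] [0. 0. 0.] rows 2.4
```

```bash
python3 -m pendant '[[[-3.2,-2.3,0,-0.015,0,-0.09,1],[-6.4,-4.6,0.2,-0.03,0,-0.18,1],[-9.6,-6.9,0.6,-0.05,0,-0.27,1],[-12.9,-9.1,0.9,-0.058,0,-0.343,1],[-12.9,-9.1,0.9,-0.058,0,-0.343,1]]]' >/dev/null
python3 -m pendant '[[[-2.2,-3.4,0.5,-0.018,0,-0.09,1],[-4.4,-6.8,1,-0.035,0,-0.18,1],[-6.6,-10.2,2,-0.05,0,-0.27,1],[-8.9,-13.7,2.8,-0.07,0,-0.343,1],[-8.9,-13.7,2.8,-0.07,0,-0.343,1]]]' >/dev/null
python3 go.py ".567 -.264 .2 0 .2"
```

```text
t 23.5 [ 0.5287 -0.1729  0.2774] y-axis [ 0.02   1.    -0.005] z [ 0.192 -0.009 -0.981] w 0.0854 g 0 F [ 0.3  1.1 -0.1]
.567 -.264 .2 0 .2 -> [-2.4 -9.   8.4] [-0.009 -0.007 -0.019] rows 3.0
```

```bash
python3 -m pendant '[[[-1,-4,0.5,0,0,0,1],[-2,-8,2,-0.009,-0.007,-0.019,1],[-2.3,-9,5,-0.009,-0.007,-0.019,1],[-2.4,-9,8,-0.009,-0.007,-0.019,1],[-2.4,-9,8,-0.009,-0.007,-0.019,1]]]' >/dev/null
python3 - <<'E'
from h import *
im=snapshot("wrist");cv2.imwrite("pics/w8.png",im)
for s in nets.silhouettes("wrist","red_shaker"): print(s["p"],s["extent"])
for z in (0,.106): print(z,proj("wrist",[[.5725+dx,-.2638+dy,z] for dx,dy in((0,0),(.0225,0),(-.0225,0),(0,.0225),(0,-.0225))]).round(0).tolist())
E
python3 go.py ".568 -.264 .075 0 .2"
```

```text
0.94 [292.5, 157.0, 356.1, 262.2]
0 [[322.0, 175.0], [322.0, 197.0], [322.0, 151.0], [347.0, 175.0], [298.0, 175.0]]
0.106 [[323.0, 229.0], [323.0, 257.0], [323.0, 198.0], [356.0, 229.0], [289.0, 229.0]]
t 24.0 [ 0.5643 -0.264   0.2034] y-axis [ 0.005  1.    -0.   ] z [ 0.195 -0.001 -0.981] w 0.0849 g 0 F [-0.4 -0.6  1.3]
.568 -.264 .075 0 .2 -> [ 2.1  0.  12.7] [-0.001 -0.004 -0.005] rows 3.1
```

View pics/w8.png

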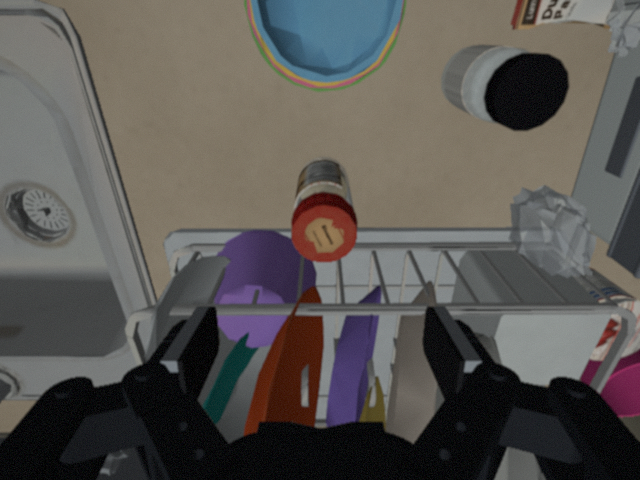

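Red cap centre at (325,232): the net extent puts the shaker about 3 mm farther back, x≈0.576, y≈-0.263. The orange plate is behind it at (300,300). I'll go down with the body tilted back.

```bash
python3 -m pendant '[[[0.5,0.1,3,0,0,0,1],[1,0.1,6,0,0,0,1],[1.6,0.1,9,0,0,0,1],[1.7,0.1,10,0,0,0,1],[1.7,0.1,10,0,0,0,1]]]' 
python3 go.py ".571 -.263 .075 0 .2"
```

```text
clock: 24.4
tool_pos: [0.568, -0.262, 0.1024]
orientation: [0.002, 0.995, 0.0, 0.099]
wrist_force: [0.1, 0.2, 0.3]
width: 0.0855
grip_force: 0.0
t 24.4 [ 0.568  -0.262   0.1024] y-axis [0.003 1.    0.001] z [ 0.197 -0.    -0.981] w 0.0855 g 0 F [0.1 0.2 0.3]
.571 -.263 .075 0 .2 -> [ 0.2 -0.1  2.7] [-0.    -0.002 -0.003] rows 0.7
```

```bash
python3 -m pendant '[[[0.1,-0.1,1.3,0,0,0,1],[0.2,-0.1,2.7,0,0,0,1],[0.2,-0.1,2.7,0,0,0,0.9],[0.2,-0.1,2.7,0,0,0,0.75],[0.2,-0.1,2.7,0,0,0,0.6]]]' 35
python3 -m pendant '[[[0,0,0,0,0,0,0.5],[0,0,0,0,0,0,0.4],[0,0,0,0,0,0,0.3],[0,0,0,0,0,0,0.3],[0,0,0,0,0,0,0.3]]]' 
python3 -m pendant '[[[0,0,0,0,0,0,0.3],[-0.4,0,-2,0,0,0,0.3],[-1,0,-5,0,0,0,0.3],[-1.8,0,-9,0,0,0,0.3],[-2.6,0,-13,0,0,0,0.3]]]' 
python3 go.py ".55 -.15 .29 0 .2" ".552 .05 .29 .03 .2" ".552 .108 .28 .059 .2" ".552 .108 .16 .059 .2"
```

```text
clock: 24.82
tool_pos: [0.5718, -0.2641, 0.0765]
orientation: [0.002, 0.995, -0.0, 0.1]
wrist_force: [0.1, 0.2, 0.7]
width: 0.0544
grip_force: 0.0
clock: 25.23
tool_pos: [0.572, -0.264, 0.0766]
orientation: [0.002, 0.995, -0.0, 0.1]
wrist_force: [-1.1, 0.8, 7.3]
width: 0.0436
grip_force: 34.9
clock: 25.65
tool_pos: [0.5703, -0.264, 0.2094]
orientation: [0.003, 0.995, -0.0, 0.098]
wrist_force: [1.0, 0.7, -0.1]
width: 0.0438
grip_force: 36.0
t 25.6 [ 0.5703 -0.264   0.2094] y-axis [ 0.005  1.    -0.   ] z [ 0.196 -0.001 -0.981] w 0.0438 g 36 F [ 1.   0.7 -0.1]
.55 -.15 .29 0 .2 -> [ 0.5 11.4 -8.3] [-0.001 -0.003 -0.005] rows 3.4
.552 .05 .29 .03 .2 -> [-0.2 20.   0. ] [-0.006 -0.    -0.029] rows 4.8
.552 .108 .28 .059 .2 -> [0.  5.8 1. ] [-0.006  0.    -0.028] rows 1.4
.552 .108 .16 .059 .2 -> [ 2.4  0.  11.8] [0. 0. 0.] rows 2.9
```

```bash
python3 -m pendant '[[[0,1,-4,0,0,0,0.3],[0.2,4,-7,0,0,0,0.3],[0.3,8,-8.3,0,0,-0.005,0.3],[0.5,12,-8.3,0,0,-0.005,0.3],[0.5,16,-8.3,0,0,-0.005,0.3]]]' >/dev/null
python3 -m pendant '[[[-0.1,4,0,0,0,-0.01,0.3],[-0.2,8,0,0,0,-0.02,0.3],[-0.2,12,0,-0.006,0,-0.029,0.3],[-0.2,16,0,-0.012,0,-0.057,0.3],[-0.2,20,0,-0.012,0,-0.057,0.3]]]' >/dev/null
python3 go.py ".552 .107 .28 .059 .2" ".552 .107 .157 .059 .2"
```

```text
t 26.5 [0.552  0.0979 0.2893] y-axis [-0.06   0.998  0.   ] z [ 0.198  0.012 -0.98 ] w 0.0437 g 36 F [ 1.9 -1.7 -1.3]
.552 .107 .28 .059 .2 -> [0.1 0.9 0.9] [ 0.001 -0.     0.001] rows 0.3
.552 .107 .157 .059 .2 -> [ 2.4  0.  12.1] [0. 0. 0.] rows 2.9
```

```bash
python3 -m pendant '[[[0.2,0.8,1,0,0,0,0.3],[0.8,0.8,4,0,0,0,0.3],[1.6,0.8,8,0,0,0,0.3],[2.4,0.8,12,0,0,0,0.3],[2.5,0.8,12.8,0,0,0,0.3]]]' >/dev/null
python3 -m pendant '[[[0,0,0,0,0,0,0.3],[0,0,0,0,0,0,0.3],[0,0,0.1,0,0,0,0.3],[0,0,0.2,0,0,0,0.3],[0,0,0.2,0,0,0,0.3]]]'
python3 go.py ".552 .107 .154 .059 .2"
```

```text
clock: 27.32
tool_pos: [0.5538, 0.1045, 0.1578]
orientation: [-0.029, 0.995, 0.003, 0.1]
wrist_force: [0.6, -0.4, -1.1]
width: 0.0433
grip_force: 35.9
t 27.3 [0.5538 0.1045 0.1578] y-axis [-0.059  0.998  0.001] z [ 0.199  0.012 -0.98 ] w 0.0433 g 36 F [ 0.6 -0.4 -1.1]
.552 .107 .154 .059 .2 -> [0.2 0.3 0.3] [ 0.001  0.001 -0.   ] rows 0.1
```

```bash
python3 -m pendant '[[[0.05,0,0.1,0,0,0,0.3],[0.1,0,0.3,0,0,0,0.3],[0.1,0,0.4,0,0,0,0.3],[0.1,0,0.4,0,0,0,0.3],[0.1,0,0.4,0,0,0,0.3]]]'
```

```text
clock: 27.73
tool_pos: [0.5536, 0.1048, 0.153]
orientation: [-0.03, 0.995, 0.003, 0.1]
wrist_force: [-3.5, 1.1, 9.4]
width: 0.0434
grip_force: 35.6
```

Contact. I'll release, back off and check from the top and side.

```bash
python3 -m pendant '[[[0,0,0,0,0,0,0.5],[0,0,0,0,0,0,0.6],[0,0,0,0,0,0,0.7],[0,0,0,0,0,0,0.75],[0,0,0,0,0,0,0.75]]]' | tail -3
python3 -m pendant '[[[-0.4,0,-2,0,0,0,0.75],[-0.8,0,-4,0,0,0,0.75],[-1.6,0,-8,0,0,0,0.75],[-2.4,0,-12,0,0,0,0.75],[-3,0,-16,0,0,0,1]]]' >/dev/null
python3 -m pendant '[[[0,-4,0,0,0,0,1],[0,-8,0,0,0,0,1],[0,-12,0,0,0,0,1],[0,-16,0,0,0,0,1],[0,-20,0,0,0,0,1]]]' >/dev/null
python3 -m pendant '[[[0,-4,0,0,0,0,1],[0,-8,0,0,0,0,1],[0,-10,0,0,0,0,1],[0,-10,0,0,0,0,1],[0,-10,0,0,0,0,1]]]' |head -2
python3 - <<'E'
from h import *
a=snapshot("top")[150:300,140:380];b=snapshot("side")[130:290,230:430]
a=cv2.resize(a,(640,400),interpolation=3)[:,:];b=cv2.resize(b,(500,400),interpolation=3)
cv2.imwrite("pics/end.png",cv2.resize(np.hstack([a,b]),(800,281)))
E
```

```text
wrist_force: [-0.2, -0.4, -0.1]
width: 0.0641
grip_force: 0.0
clock: 29.4
tool_pos: [0.568, -0.1969, 0.315]
```

View pics/end.png

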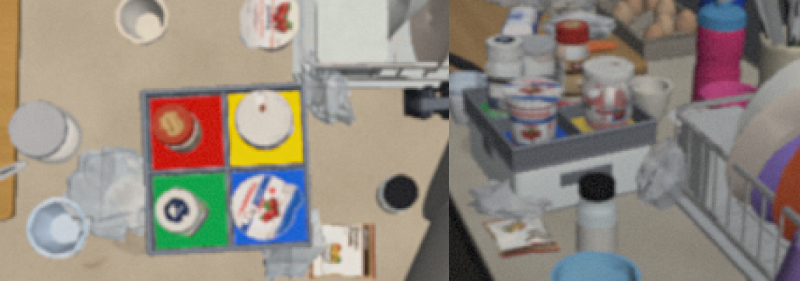

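All four items stand upright in their own compartments. The black shaker and the clear jar look undisturbed, and the arm is clear.

```bash
python3 -c "
from h import *
print(r.state()['clock'], r.hand_in())"
```

```text
the job is handed in; nothing more can be done
29.5 None
```

The job is handed in at 29.5 s: the last top and side pictures show all four items upright on their own mats and the clear jar and black-capped shaker still standing, but the hand-in returned no verdict.

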